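# Pull a test impression on the stamping press

### The arm

A 7-joint arm with a two-finger parallel gripper is mounted at the origin on the work surface. World frame = base frame: x ahead of the robot, y to its left, z up, the work surface at z = 0. Lengths are in m, angles in rad, forces in N, time in s.
With the tool pointing down it reaches from about 0.4 to 0.85 m from the base axis. Payload 4.5 kg.
Tool frame: the origin (TCP) lies at the very end of the fingers, on their centre line; the grasp point (between the pads) lies 19 mm behind it; y points along the fingers, x is the direction in which the jaws open and shut, and the axes are right-handed (so a half turn about y gives the same grasp; the last joint's range is limited). The gripper opens to 88 mm and grips with 3 to 60 N. Pads are 18 mm wide; open, the fingers measure 123 mm over their backs; the gripper's body (75 mm by 187 mm) begins 45 mm behind the grasp point.
Start: joints at [1.29, 0.689, -0.195, 1.565, 0.157, 0.902, -0.215], TCP at [0.194, -0.594, 0.239] pointing down, gripper open.
Joint ranges: [-3.01, 3.01], [-0.46, 2.08], [-1.47, 1.51], [0.13, 2.56], [-1, 4.14], [0.04, 2.09], [-2.66, 2.66]. Speed limits (rad/s): [2.57, 2.57, 3.14, 3.14, 3.14, 3.14, 3.14].

### API

Orientations are given as a unit quaternion [x, y, z, w].
In Python, from plant import r gives the robot as it stands.
- The arm moves only by the shell command python3 -m inch 'ROWS' [OPENING] [FORCE]. ROWS is JSON, a list of rows, each a list of 6 numbers: the shift along the tool's x, y, z in mm, then the turn, a rotation vector about the tool's x, y, z in rad. In form: [[x, y, z, ax, ay, az], ...]. A call has 1 to 12 rows; each row shifts and turns the commanded pose from where the row before left it, along the tool's axes as they then stand; what a row does not reach is not made up. A row lasts 1/12 s, in which the tool goes at most 41.7 mm and 7.16 degrees, less where a joint would pass 70% of its speed; a pose out of reach is approached as far as the arm can. A call is refused whole if a number of a shift passes 41.7 or a number of a turn 0.125, either way. A call with a gripper value outside its range is refused whole. OPENING is the finger opening in mm, from 0 to 88.1, set as the call begins (- or left out, the last holds). The fingers move at their own pace and stop on an object; FORCE is the grip in N (left out, the last holds). Time passes only in rows, so rows that do not move let the fingers close. It gives the time, the measured TCP pose, the force and the opening at its end, in the units of the state.
- r.get_state(): the state, without advancing time (a new reading comes with each control period).
- r.snapshot(name): name is "scene" or "top" or "wrist"; returns a dict with "img" (400x640x3 uint8, red, green, blue), "range_z" (400x640 float32, m along the optical axis (not along the pixel's ray), 0 where there is no reading), "mtx" (3x3 intrinsics, pixels), "camera_from_world" (4x4, takes a point from world to camera coordinates); the wrist camera has in their place "tool_from_camera" (4x4, takes a point from camera to tool coordinates, whose origin is the TCP and whose axes are the tool frame's). Camera axes: x right, y down, z forward; pixel columns grow to the right and rows downward; lengths in m; the calibration is good to about 2 mm. A picture is of the moment at which its call begins: read the wrist's pose just before it.
- r.finish_job(): hands the job in, once; it reports no verdict.
The state is a dict: "clock": time; "q": joint angles; "qd": joint speeds; "joint_torque": joint torques, N m; "tool_pos": TCP position; "eef_rot": TCP orientation; "contact_force": force on the tool from outside, world axes, zero at the start; "moment": the same for the moment, N m; "opening": opening from 0.0 (shut) to 1.0 (fully open).
Only numpy, scipy, OpenCV 4.12 (cv2) and the standard library are available. Lean on these libraries where they do the work, as an engineer would, in place of code of your own. Each camera call takes 0.05 s, during which the arm holds its last target.

### The job

Pull a test impression on the stamping press: with the fingertips, press the round-headed key fully home to lock the bed, then press the square-headed key fully home to free the lever, and only then push the iron pad at the lever's free end down as far as it goes, so that the platen meets the test block. Finish while still holding the lever down there with the fingers. Do not press the long bar-headed key, and do not lift or shift any of the loose tools, the cup or the spare block.

Things in the scene. Friction and masses are not known exactly. Their poses are not given: they have to be found in the camera images.
- round_key (a joint): latching push key with a round wooden head, 40 mm diameter, 8 mm thick (locks the bed). It stands on its own dark wooden housing, 74 x 60 mm, 34 mm high, fixed to the table; the three housings stand in a row across the table on the robot's side of the press, in any order. Pushing it down (about 4 N) slides it straight down; it has no spring and stays where it is left. Value: 0 = fully up, 0.012 (m) = fully home at its hard stop; it may start up to 2 mm down.
- round_top (a point): round key: centre of the top face of that head; moves down with it. With the key fully up it is 56 mm above the table, fully home 44 mm. x is along the 74 mm length of its housing, z is up.
- square_key (a joint): latching push key with a square wooden head, 38 x 38 mm, 8 mm thick (frees the lever). Same kind of housing, row and travel as the round key. Pushing it down (about 4 N) slides it straight down; it has no spring and stays where it is left. Value: 0 = fully up, 0.012 (m) = fully home at its hard stop; it may start up to 2 mm down.
- square_top (a point): square key: centre of the top face of that head; moves down with it. With the key fully up it is 56 mm above the table, fully home 44 mm. x is along the 74 mm length of its housing, z is up.
- bar_key (a joint): push key with a long narrow wooden head, 66 x 20 mm (opens the bed again); to be left alone. Same kind of housing, row and travel. Pushing it down (about 4 N) slides it straight down; it has no spring and stays where it is left. Value: 0 = fully up, 0.012 (m) = fully home at its hard stop; it starts at 0.
- bar_top (a point): bar key: centre of the top face of that head; moves down with it. With the key fully up it is 56 mm above the table, fully home 44 mm. x is along the 74 mm length of its housing, z is up.
- lever (a joint): hinge of the press's long iron lever. Value: 0 = raised (rest, lever sloping up 15 degrees to its free end), 0.26 (rad) = down, lever level, platen on the test block, hard stop. A spring lifts it: roughly 4 N (raised) to 7 N (down) at the pad are needed to push it down, and it rises when let go.
- lever_pad (a point): centre of the top face of the flat iron pad (64 mm along the lever, 40 mm wide, 10 mm thick) at the lever's free end; moves with the lever. It is 290 mm from the hinge, 248 mm above the table when raised and 174 mm when fully down, having also moved some 12 mm away from the hinge. z is normal to the pad (vertical when the lever is down); x points along the lever to the hinge.
- lever_hinge (a point): point on the lever's hinge axis, 165 mm above the table, between two wooden cheeks of the press, 190 mm high; x is horizontal, pointing from the lever's free end to the hinge; y is the hinge axis.
- press: wooden stamping press fixed to the table: base 220 mm (x, along the lever) x 160 mm x 40 mm, origin under the base's centre, test block fixed in the bed under an iron platen driven by the lever; the hinge lies at its x = +70 mm and the lever's free end sticks out beyond the base to -x, to the robot's right.
- burnisher: boxwood burnisher stick, 110 x 26 x 14 mm, lying flat, between the key housings; loose bystander, origin at its underside; leave it where it is.
- chisel: carving chisel, wooden handle and steel blade, 143 x 18 x 16 mm, lying flat, between the key housings; loose bystander, origin at its underside; leave it where it is.
- cup: squat black ceramic cup, 80 mm across, 55 mm high, empty, standing; loose bystander, origin at its underside; leave it where it is.
- baren: round bamboo baren (rubbing pad), 116 mm across, 33 mm high with its strap handle on top; loose bystander, origin at its underside; leave it where it is.
- iron_square: flat L-shaped iron square, legs 150 and 90 mm long, 24 mm wide, 6 mm thick, lying on the table near or under the lever's free end; loose bystander, origin at its underside; leave it where it is.
- spare_block: spare wooden block, 100 x 75 x 22 mm; loose bystander, origin at its underside; leave it where it is.

How it is judged:
By the outcome, as a careful person would: the job done as asked, in the order asked, and still so for the second after the job is handed in, while the arm keeps its last pose, push and grip.
It also fails if it takes over 48 s, if anything falls off the work surface, if the arm or the gripper's body presses on something with over 40 N, if the wrist force passes 120 N, or if a joint passes its speed limit or range.

## Working session

There is one attempt and no reset: what is moved stays moved. The work goes in short steps, Python scripts to look and compute and a shell command to move; the robot and the scene stay as the last step left them, time stands still between calls to the robot, and variables do not carry over. Pictures are saved under pics/ and viewed, and the job is handed in when it is done.

```bash
mkdir -p pics; ls; python3 - <<'E'
from plant import r
import cv2
s=r.get_state(); print({k:s[k] for k in ['clock','tool_pos','eef_rot','contact_force','opening']})
for n in ['scene','top']:
    d=r.snapshot(n); cv2.imwrite(f'pics/{n}0.png',d['img'][:,:,::-1]); print(n,d['mtx'].tolist(),d['camera_from_world'].round(4).tolist())
    import numpy as np; np.savez(f'{n}0.npz',**d)
E
```

```text
pics
{'clock': 0.0, 'tool_pos': array([ 0.19326838, -0.59372495,  0.2379091 ]), 'eef_rot': array([-0.57189336,  0.41595734, -0.4148608 ,  0.57254518]), 'contact_force': array([-0.20505772,  0.1735869 , -0.61106373]), 'opening': 0.9968185951100368}
scene [[485.07427887721127, 0.0, 316.8418055429663], [0.0, 485.07427887721127, 195.6572777604387], [0.0, 0.0, 1.0]] [[-0.0396, 0.9992, 0.0104, 0.0067], [0.8113, 0.0382, -0.5833, -0.3334], [-0.5832, -0.0146, -0.8122, 1.7482], [0.0, 0.0, 0.0, 1.0]]
top [[405.63650756612446, 0.0, 321.36529677848534], [0.0, 405.63650756612446, 198.40557673305995], [0.0, 0.0, 1.0]] [[0.0051, -1.0, 0.0055, -0.0221], [-0.979, -0.0061, -0.204, 0.5881], [0.204, -0.0044, -0.979, 1.0111], [0.0, 0.0, 0.0, 1.0]]
```

View pics/scene0.png

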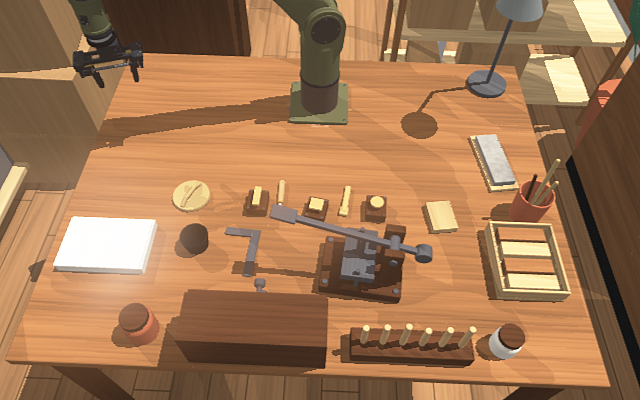

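View pics/top0.png

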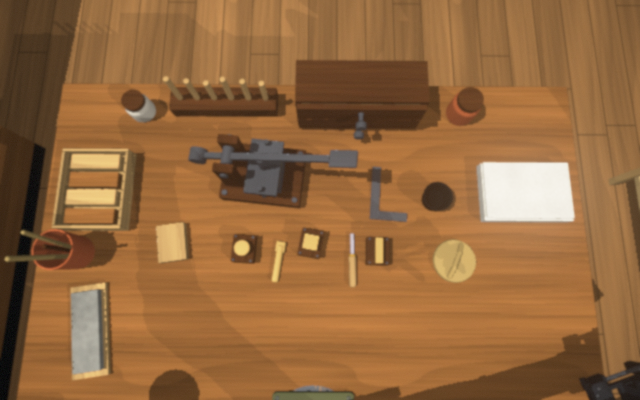

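The top view shows the round key at (243,248), the square key at (311,242), the bar key at (378,250) and the lever pad at (343,158). In the scene view they are at (376,202), (316,204), (258,197) and (283,214). Next I measure them.

```bash
cat > h.py <<'E'
import numpy as np, cv2
def ray(d,u,v,z):
    K=d['mtx'];T=d['camera_from_world'];R=T[:3,:3];c=-R.T@T[:3,3]
    w=R.T@np.linalg.inv(K)@np.array([u,v,1.]); return c+w*(z-c[2])/w[2]
def cloud(d):
    K=d['mtx'];T=d['camera_from_world'];Z=d['range_z'].astype(float)
    v,u=np.mgrid[:400,:640]; P=np.stack([(u-K[0,2])/K[0,0]*Z,(v-K[1,2])/K[1,1]*Z,Z],-1)
    W=(P-T[:3,3])@T[:3,:3]; W[Z==0]=np.nan; return W
E
python3 - <<'E'
from h import *
D={n:dict(np.load(n+'0.npz')) for n in('top','scene')}
for n,pts in(('top',dict(round=(243,248),square=(311,242),bar=(378,250),pad=(343,158))),('scene',dict(round=(376,202),square=(316,204),bar=(258,197),pad=(283,214)))):
    d=D[n];W=cloud(d);hsv=cv2.cvtColor(d['img'],cv2.COLOR_RGB2HSV)
    for k,(u,v) in pts.items():
        z=.235 if k=='pad' else .056
        h=W[...,2]; m=np.zeros((400,640),bool); q=20; m[v-q:v+q,u-q:u+q]=1
        m&=(abs(h-.052)<.012) if k!='pad' else (h>.2)
        if k!='pad': m&=(hsv[...,2]>130)
        nl,l,st,c=cv2.connectedComponentsWithStats(m.astype('uint8'))
        i=1+np.argmax(st[1:,4]); M=l==i
        p=W[M]; rect=cv2.minAreaRect((p[:,:2]*1000).astype(np.float32))
        print(n,k,st[i],'cloud mean',np.nanmean(p,0).round(4),'medz',np.median(p[:,2]).round(4),'rect',np.round(rect[0],1),np.round(rect[1],1),round(rect[2],1),'ray',ray(d,*c[i],z).round(4), W[v,u].round(4))
    if n=='top':
        # lever strip
        m=(W[...,2]>.15)&(W[...,1]<.25)&(W[...,1]>-.15)&(W[...,0]>.5)&(W[...,0]<.8)
        p=W[m]; 
        for y in np.arange(-.1,.25,.02):
            s=p[abs(p[:,1]-y)<.01]
            if len(s): print(round(y,2),s[:,0].mean().round(4),s[:,0].min().round(3),s[:,0].max().round(3),s[:,2].max().round(3),len(s))
d=D['top']
crop=d['img'][130:290,210:420]; cv2.imwrite('pics/c.png',cv2.resize(crop,None,fx=3.6,fy=3.6,interpolation=cv2.INTER_CUBIC)[:,:,::-1])
E
```

```text
top round [234 240  16  16 190] cloud mean [0.4586 0.1873 0.0539] medz 0.0541 rect [458.7 186.9] [37.6 37.6] 45.1 ray [0.4584 0.1869 0.056 ] [0.4571 0.1835 0.0541]
top square [302 234  17  17 214] cloud mean [0.474  0.0091 0.0542] medz 0.0542 rect [474.5   8.9] [37.7 38.1] 79.1 ray [0.4738 0.0091 0.056 ] [0.4735 0.0075 0.0546]
top bar [375 237   8  26 202] cloud mean [ 0.4542 -0.1674  0.0551] medz 0.0554 rect [ 455.1 -167.7] [18.8 64.5] 88.7 ray [ 0.4541 -0.1673  0.056 ] [ 0.4537 -0.166   0.0563]
top pad [323 150  36  18 551] cloud mean [ 0.6402 -0.0622  0.2464] medz 0.2469 rect [641.6 -58.7] [76.9 40.3] 84.0 ray [ 0.6438 -0.0629  0.235 ] [ 0.6411 -0.0655  0.2474]
-0.1 0.6392 0.619 0.658 0.259 48
-0.08 0.639 0.619 0.66 0.257 164
-0.06 0.64 0.621 0.662 0.253 174
-0.04 0.6416 0.623 0.663 0.247 133
-0.02 0.6442 0.637 0.653 0.237 64
0.0 0.6461 0.639 0.655 0.234 70
0.02 0.6482 0.64 0.659 0.228 72
0.04 0.6512 0.643 0.661 0.222 66
0.06 0.6531 0.645 0.662 0.217 68
0.08 0.6546 0.647 0.663 0.212 65
0.1 0.6567 0.649 0.666 0.206 64
0.12 0.658 0.65 0.669 0.2 88
0.14 0.6601 0.65 0.671 0.196 77
0.16 0.6633 0.655 0.673 0.19 64
0.18 0.6837 0.638 0.714 0.192 128
0.2 0.6648 0.617 0.723 0.193 363
0.22 0.666 0.617 0.718 0.193 319
0.24 0.658 0.625 0.715 0.192 120
scene round [370 196  14  12 131] cloud mean [0.4625 0.1869 0.0538] medz 0.0539 rect [461.3 185.8] [38.9 38.8] 26.9 ray [0.464  0.1867 0.056 ] [0.4624 0.1861 0.0517]
scene square [309 197  15  14 152] cloud mean [0.4782 0.0086 0.0542] medz 0.0543 rect [477.3   8.3] [39.5 40.1] 76.0 ray [0.4795 0.0086 0.056 ] [0.4811 0.0093 0.0563]
scene bar [252 186  10  20 138] cloud mean [ 0.4588 -0.1691  0.0556] medz 0.0558 rect [ 456.4 -169.5] [20.4 72. ] 88.4 ray [ 0.4593 -0.1691  0.056 ] [ 0.4657 -0.1626  0.0587]
scene pad [269 203  34  21 453] cloud mean [ 0.6458 -0.061   0.2459] medz 0.2466 rect [644.6 -58.1] [79.8 43.1] 82.2 ray [ 0.6387 -0.0621  0.235 ] [ 0.6455 -0.0656  0.2459]
```

View pics/c.png

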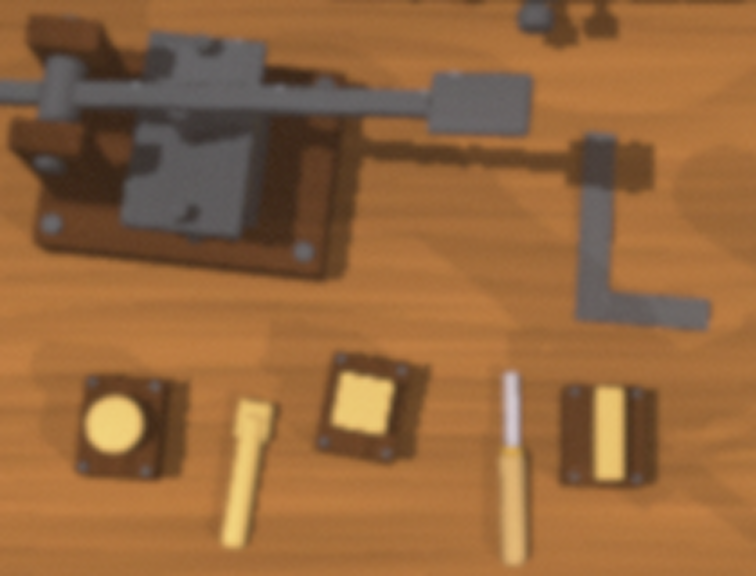

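```bash
cat >> h.py <<'E'
from scipy.spatial.transform import Rotation as Ro
def shift(s,t):
    R=Ro.from_quat(s['eef_rot']); return R.inv().apply(np.array(t)-s['tool_pos'])*1000
E
python3 - <<'E'
from h import *
from plant import r
s=r.get_state();R=Ro.from_quat(s['eef_rot']).as_matrix();print(R.round(3))
for t in([.46,-.3,.2],[.46,.187,.12]): print(shift(s,t).round(1))
E
```

```text
[[ 0.31  -0.001  0.951]
 [-0.951  0.001  0.31 ]
 [-0.002 -1.    -0.   ]]
[-196.7   38.3  344.6]
[-659.6  119.   495.4]
```

```bash
python3 -m inch '[[-20,2,34,0,0,0],[-20,2,34,0,0,0],[-20,2,34,0,0,0],[-20,2,34,0,0,0],[-20,2,34,0,0,0],[-20,2,34,0,0,0],[-20,2,34,0,0,0],[-20,2,34,0,0,0],[-20,2,34,0,0,0],[-20,2,34,0,0,0]]' 0 20
python3 - <<'E'
from h import *
from plant import r
s=r.get_state();print(s['q'].round(2),s['clock'])
for t in([.46,-.05,.15],[.46,.187,.10]): print(shift(s,t).round(1))
E
```

```text
clock: 0.93
tool_pos: [0.4557, -0.2971, 0.2184]
eef_rot: [0.572, -0.416, 0.415, -0.572]
contact_force: [-0.4, -0.4, 0.2]
opening: 0.268
[ 0.58  0.61 -0.14  1.84  0.13  0.71 -0.89] 0.9333
[-233.6   68.5   80.7]
[-458.9  118.5  154.1]
```

```bash
python3 -m inch '[[-38,6,12.8,0,0,0],[-38,6,12.8,0,0,0],[-38,6,12.8,0,0,0],[-38,6,12.8,0,0,0],[-38,6,12.8,0,0,0],[-38,6,12.8,0,0,0],[-38,6,12.8,0,0,0],[-38,6,12.8,0,0,0],[-38,6,12.8,0,0,0],[-38,6,12.8,0,0,0],[-38,6,12.8,0,0,0],[0,0,0,0,0,0]]'
python3 - <<'E'
from h import *
from plant import r
s=r.get_state();print(s['q'].round(2),s['clock'])
for t in([.46,.187,.056],): print(shift(s,t).round(1))
d=r.snapshot('top');cv2.imwrite('pics/t1.png',d['img'][:,:,::-1])
s=r.get_state();d=r.snapshot('wrist');cv2.imwrite('pics/w1.png',d['img'][:,:,::-1])
E
```

```text
clock: 1.93
tool_pos: [0.4586, 0.1531, 0.1517]
eef_rot: [-0.573, 0.412, -0.41, 0.577]
contact_force: [-0.1, 0.1, 0.4]
opening: 0.012
[-0.4   0.65 -0.02  2.08  0.02  0.41 -1.67] 1.9333
[-31.1  95.9  12.1]
```

View pics/t1.png

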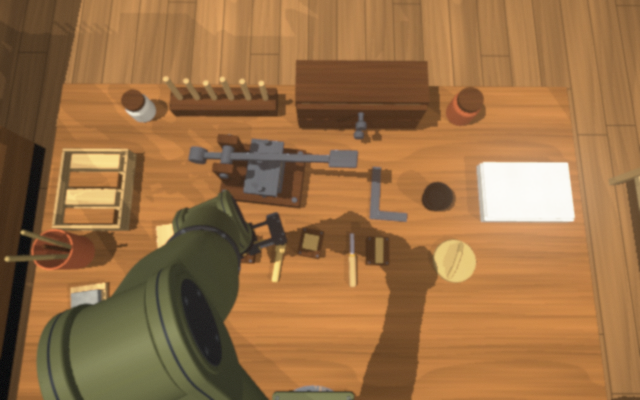

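View pics/w1.png

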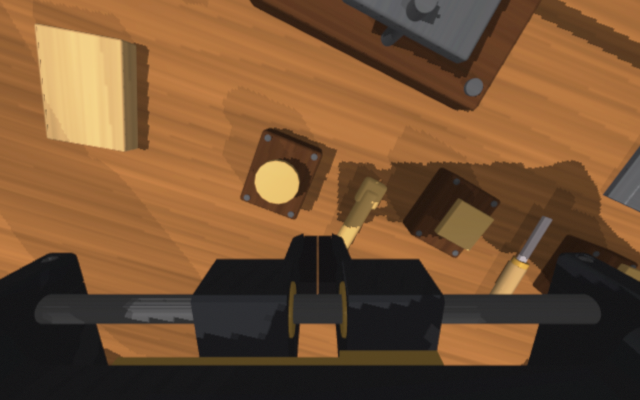

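The wrist view shows the round head at (277,182) and the square head at (464,225). I cross-check both against the earlier fix.

```bash
python3 - <<'E'
from h import *
from plant import r
s=r.get_state();d=r.snapshot('wrist');Rm=Ro.from_quat(s['eef_rot']).as_matrix()
T=d['tool_from_camera']
hsv=cv2.cvtColor(d['img'],cv2.COLOR_RGB2HSV)
K=d['mtx'];Z=d['range_z'].astype(float);v,u=np.mgrid[:400,:640]
P=np.stack([(u-K[0,2])/K[0,0]*Z,(v-K[1,2])/K[1,1]*Z,Z],-1)@T[:3,:3].T+T[:3,3]
W=P@Rm.T+s['tool_pos']
for n,(a,b) in dict(round=(277,182),square=(464,225)).items():
    m=np.zeros((400,640),bool);m[b-35:b+35,a-35:a+35]=1;m&=(W[...,2]>.045)&(W[...,2]<.065)&(hsv[...,2]>100)
    p=W[m];print(n,m.sum(),np.median(p[:,2]).round(4),p.mean(0).round(4),cv2.minAreaRect((p[:,:2]*1000).astype('f4')))
print(s['tool_pos'],shift(s,[.46,.187,.056]).round(1))
E
```

```text
round 1518 0.0535 [0.4625 0.1884 0.0535] ((462.0274963378906, 188.44039916992188), (38.50120544433594, 39.22321319580078), 7.4159369468688965)
square 1493 0.0534 [0.4778 0.0102 0.0534] ((477.4897155761719, 9.992498397827148), (38.91264724731445, 37.72357177734375), 79.62480926513672)
[0.45874161 0.14443324 0.15219114] [-40.   96.2  14.7]
```

```bash
python3 -m inch '[[-20,15,8,0,0,0],[-20.7,15,7.7,0,0,0],[0,20,0,0,0,0],[0,20,0,0,0,0],[0,14,0,0,0,0],[0,0,0,0,0,0],[0,0,0,0,0,0],[0,0,0,0,0,0]]'
python3 - <<'E'
from h import *
from plant import r
s=r.get_state();print(s['tool_pos'].round(4),shift(s,[.461,.188,.044]).round(1),s['contact_force'].round(2))
E
```

```text
clock: 2.75
tool_pos: [0.4624, 0.1845, 0.0695]
eef_rot: [-0.572, 0.416, -0.416, 0.572]
contact_force: [0.1, -0.2, 0.9]
opening: 0.005
[0.4624 0.1845 0.0695] [-3.8 25.5 -0.3] [ 0.14 -0.19  0.92]
```

```bash
python3 -m inch '[[-2,4,0,0,0,0],[-2,4,0,0,0,0],[0,4,0,0,0,0],[0,3,0,0,0,0],[0,3,0,0,0,0],[0,3,0,0,0,0],[0,0,0,0,0,0],[0,0,0,0,0,0]]';python3 -m inch '[[0,2,0,0,0,0],[0,2,0,0,0,0],[0,0,0,0,0,0],[0,0,0,0,0,0]]'
```

```text
clock: 3.42
tool_pos: [0.4603, 0.1893, 0.0474]
eef_rot: [0.572, -0.415, 0.415, -0.572]
contact_force: [0.4, -0.5, 0.1]
opening: 0.002
clock: 3.75
tool_pos: [0.4604, 0.1893, 0.0444]
eef_rot: [0.572, -0.415, 0.416, -0.572]
contact_force: [-1.7, -0.7, 10.6]
opening: 0.004
```

```bash
python3 -m inch '[[0,1.5,0,0,0,0],[0,1,0,0,0,0],[0,0,0,0,0,0],[0,0,0,0,0,0]]'
```

```text
clock: 4.08
tool_pos: [0.4605, 0.1893, 0.0441]
eef_rot: [-0.572, 0.415, -0.416, 0.573]
contact_force: [-4.4, -2.0, 36.3]
opening: 0.005
```

The round key is at its hard stop: 36 N with no further travel, at z = 44.1 mm. Next I lift and move to the square key.

```bash
python3 -m inch '[[0,-15,0,0,0,0],[0,-25,0,0,0,0],[0,-25,0,0,0,0],[25,0,-6,0,0,0],[35,0,-8,0,0,0],[35,0,-8,0,0,0],[35,0,-8,0,0,0],[30,0,-6,0,0,0],[16,0,-4,0,0,0],[0,0,0,0,0,0],[0,0,0,0,0,0],[0,0,0,0,0,0]]'
python3 - <<'E'
from h import *
from plant import r
s=r.get_state();print(s['tool_pos'].round(4),shift(s,[.477,.009,.065]).round(1),s['contact_force'].round(2))
E
```

```text
clock: 5.08
tool_pos: [0.4769, 0.0112, 0.1061]
eef_rot: [-0.572, 0.415, -0.415, 0.573]
contact_force: [0.6, 0.4, -0.1]
opening: 0.003
[0.4769 0.0112 0.1061] [ 2.2 41.1 -0.6] [ 0.62  0.4  -0.07]
```

```bash
python3 -m inch '[[1,20,0,0,0,0],[1,15,0,0,0,0],[0,5,0,0,0,0],[0,0,0,0,0,0],[0,4,0,0,0,0],[0,4,0,0,0,0],[0,4,0,0,0,0],[0,4,0,0,0,0],[0,4,0,0,0,0],[0,0,0,0,0,0],[0,0,0,0,0,0]]';python3 -m inch '[[0,2,0,0,0,0],[0,1,0,0,0,0],[0,0,0,0,0,0],[0,0,0,0,0,0]]'
```

```text
clock: 6.0
tool_pos: [0.4773, 0.0077, 0.046]
eef_rot: [0.572, -0.416, 0.415, -0.572]
contact_force: [-0.1, 0.2, 0.2]
opening: 0.006
clock: 6.33
tool_pos: [0.4774, 0.0076, 0.0443]
eef_rot: [-0.572, 0.415, -0.416, 0.572]
contact_force: [-1.0, 0.0, 15.1]
opening: 0.004
```

```bash
python3 -m inch '[[0,1.5,0,0,0,0],[0,0,0,0,0,0],[0,0,0,0,0,0]]'; python3 -m inch '[[0,-15,0,0,0,0],[0,-30,0,0,0,0],[0,-35,0,0,0,0],[0,-40,0,0,0,0],[0,-40,0,0,0,0],[0,-40,0,0,0,0],[0,-25,0,0,0,0],[0,0,0,0,0,0],[0,0,0,0,0,0]]'
python3 - <<'E'
from h import *
from plant import r
s=r.get_state();print(s['tool_pos'].round(4),shift(s,[.640,-.075,.265]).round(1))
d=r.snapshot('top');cv2.imwrite('pics/t2.png',d['img'][:,:,::-1])
s=r.get_state();d=r.snapshot('wrist');cv2.imwrite('pics/w2.png',d['img'][:,:,::-1])
d2=r.snapshot('scene');cv2.imwrite('pics/s2.png',d2['img'][:,:,::-1])
W=cloud(d2);h=cv2.cvtColor(d2['img'],cv2.COLOR_RGB2HSV)
for u,v in((376,204),(316,206),(258,197)):
    a=W[v-3:v+3,u-3:u+3,2]; print(u,v,np.median(a).round(4))
E
```

```text
clock: 6.58
tool_pos: [0.4775, 0.0076, 0.0442]
eef_rot: [-0.572, 0.415, -0.416, 0.572]
contact_force: [-3.9, 1.3, 31.2]
opening: 0.007
clock: 7.33
tool_pos: [0.478, 0.0077, 0.2677]
eef_rot: [-0.571, 0.415, -0.416, 0.573]
contact_force: [-0.5, -0.5, -0.8]
opening: 0.003
[0.478  0.0077 0.2677] [128.7   3.2 128.5]
376 204 0.0444
316 206 0.0438
258 197 0.0553
```

View pics/w2.png

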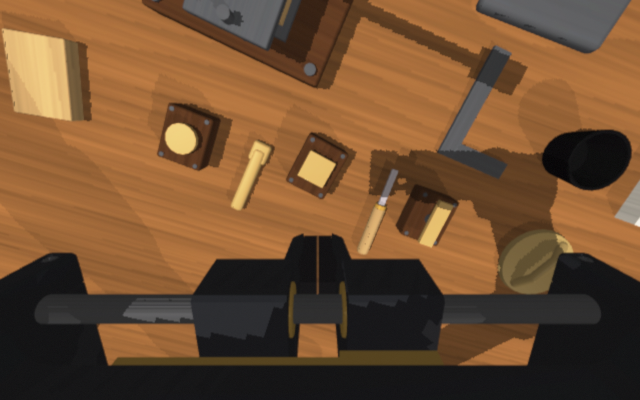

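View pics/s2.png

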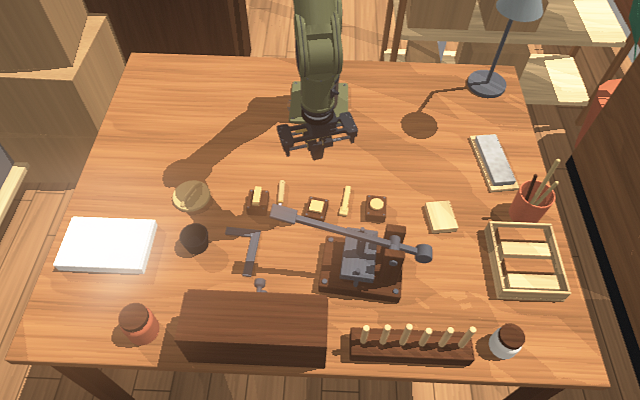

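```bash
python3 -m inch '[[0,-15,0,0,0,0],[25,-5,26,0,0,0],[25,-3,26,0,0,0],[25,0,26,0,0,0],[25,0,26,0,0,0],[24,0,26,0,0,0],[0,0,0,0,0,0],[0,0,0,0,0,0],[0,0,0,0,0,0]]'
python3 - <<'E'
from h import *
from plant import r
s=r.get_state();print(s['tool_pos'].round(4),shift(s,[.640,-.070,.254]).round(1))
d=r.snapshot('wrist');cv2.imwrite('pics/w3.png',d['img'][:,:,::-1])
T=d['tool_from_camera'];K=d['mtx'];Z=d['range_z'].astype(float);v,u=np.mgrid[:400,:640]
P=np.stack([(u-K[0,2])/K[0,0]*Z,(v-K[1,2])/K[1,1]*Z,Z],-1)@T[:3,:3].T+T[:3,3]
W=P@Ro.from_quat(s['eef_rot']).as_matrix().T+s['tool_pos']
m=(Z>0)&(abs(W[...,0]-.64)<.06)&(abs(W[...,1]+.06)<.08)&(W[...,2]>.2)&(W[...,2]<.265)
p=W[m];print(len(p))
for y in np.arange(-.13,.0,.01):
    q=p[abs(p[:,1]-y)<.005]
    if len(q):print(round(y,2),len(q),q[:,0].min().round(3),q[:,0].max().round(3),np.median(q[:,2]).round(4))
E
```

```text
clock: 8.23
tool_pos: [0.6381, -0.0691, 0.2876]
eef_rot: [0.573, -0.417, 0.414, -0.572]
contact_force: [0.4, 0.8, 0.2]
opening: 0.011
[ 0.6381 -0.0691  0.2876] [ 1.5 33.6  1.6]
6048
-0.1 49 0.635 0.661 0.2533
-0.09 592 0.629 0.662 0.254
-0.08 593 0.633 0.663 0.2514
-0.07 698 0.629 0.664 0.2488
-0.06 768 0.626 0.665 0.2462
-0.05 780 0.626 0.666 0.2435
-0.04 735 0.627 0.667 0.2409
-0.03 382 0.628 0.656 0.2361
-0.02 332 0.64 0.657 0.2332
-0.01 328 0.642 0.658 0.2306
```

View pics/w3.png

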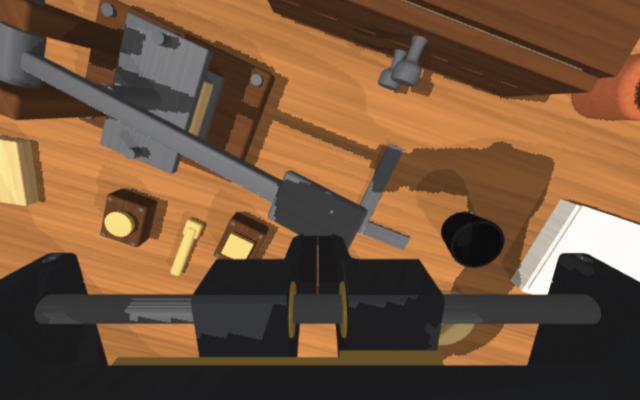

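```bash
python3 -m inch '[[1,10,4,0,0,0],[0,12,0,0,0,0],[0,8,0,0,0,0],[0,5,0,0,0,0],[0,5,0,0,0,0],[0,0,0,0,0,0],[0,0,0,0,0,0]]'; python3 -m inch '[[1,6,-0.4,0,0,0],[1,6,-0.4,0,0,0],[1,6,-0.4,0,0,0],[1,6,-0.4,0,0,0],[1,6,-0.4,0,0,0],[1,6,-0.4,0,0,0],[1,6,-0.4,0,0,0],[1,6,-0.4,0,0,0],[1,6,-0.4,0,0,0],[1,6,-0.4,0,0,0],[0,0,0,0,0,0],[0,0,0,0,0,0]]'
```

```text
clock: 8.87
tool_pos: [0.6431, -0.0693, 0.2501]
eef_rot: [0.572, -0.416, 0.415, -0.572]
contact_force: [-3.1, 0.3, 3.9]
opening: 0.001
clock: 9.87
tool_pos: [0.643, -0.08, 0.1898]
eef_rot: [-0.572, 0.416, -0.415, 0.572]
contact_force: [-2.7, -0.0, 6.4]
opening: 0.006
```

```bash
python3 -m inch '[[0,5,0,0,0,0],[0,5,0,0,0,0],[0,4,0,0,0,0],[0,2,0,0,0,0],[0,0,0,0,0,0],[0,0,0,0,0,0]]'; python3 -m inch '[[0,1.5,0,0,0,0],[0,1,0,0,0,0],[0,0,0,0,0,0],[0,0,0,0,0,0],[0,0,0,0,0,0]]'
```

```text
clock: 10.37
tool_pos: [0.6431, -0.0808, 0.1745]
eef_rot: [0.572, -0.415, 0.416, -0.572]
contact_force: [-3.1, -1.3, 7.8]
opening: 0.003
clock: 10.78
tool_pos: [0.6431, -0.0808, 0.1739]
eef_rot: [-0.572, 0.415, -0.416, 0.572]
contact_force: [-6.7, -0.9, 18.5]
opening: 0.001
```

```bash
python3 -m inch '[[0,1,0,0,0,0],[0,0,0,0,0,0],[0,0,0,0,0,0],[0,0,0,0,0,0]]'
python3 - <<'E'
from h import *
from plant import r
for n in('top','scene'):
    d=r.snapshot(n);cv2.imwrite(f'pics/{n}5.png',d['img'][:,:,::-1]);W=cloud(d)
    pts=((376,204),(316,206),(258,197)) if n=='scene' else ((243,250),(311,244),(378,250))
    for u,v in pts: print(n,u,v,np.median(W[v-3:v+3,u-3:u+3,2]).round(4))
E
```

```text
clock: 11.12
tool_pos: [0.6431, -0.0808, 0.1736]
eef_rot: [-0.572, 0.415, -0.416, 0.572]
contact_force: [-8.4, -0.1, 21.3]
opening: 0.003
top 243 250 nan
top 311 244 nan
top 378 250 0.7859
scene 376 204 0.0434
scene 316 206 0.28
scene 258 197 0.0565
```

View pics/scene5.png

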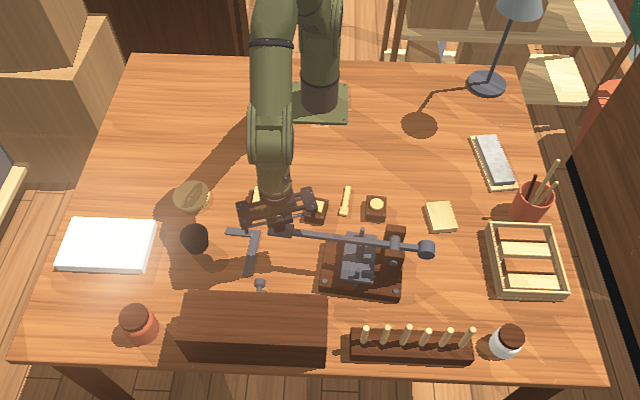

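View pics/top5.png

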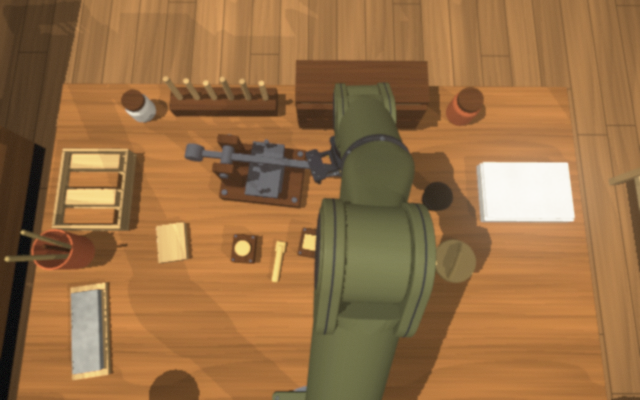

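The scene view shows the lever level, from its pad at (283,230) to its far end at (426,249), with the fingers on the pad and the bystanders in place. I hand it in holding this push.

```bash
python3 - <<'E'
from plant import r
s=r.get_state();print(s['tool_pos'],s['contact_force'])
r.finish_job()
s=r.get_state();print(s['clock'],s['tool_pos'],s['contact_force'])
E
```

```text
[ 0.6431423  -0.08086675  0.1736137 ] [-7.83943751 -0.69688973 22.60401312]
the job is handed in; nothing more can be done
the job is handed in; nothing more can be done
```

The test impression is pulled and handed in at about 11 s on the clock. I pressed the round key home, then the square key, then pushed the lever pad down and held it there with the closed fingers.

- **Keys:** The round key stopped hard at a fingertip height of 44.1 mm under 36 N, and the square key at 44.2 mm under 31 N. Before I moved to the lever, the scene camera put their heads at 44.4 mm and 43.8 mm.
- **Lever:** The pad stopped at 173.6 mm under about 22 N, and the lever looks level in the last pictures. There was also a sideways force of about 8 N, with no slip seen.
- **Bar key and loose items:** The last scene picture put the bar key at 56.5 mm, so it is still up. The bystanders I could see had not visibly moved.
- **Checks that failed:** In the last pictures the arm hid some things:
  - The top camera gave no usable key heights.
  - The scene camera's reading on the square key (280 mm) fell on the gripper, so I had no second check of that key at the end.
  - The chisel was hidden from both cameras.

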